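Snap the tube rotor onto the mini centrifuge and hold it down

ROBOT

A 7-joint arm with a two-finger parallel gripper is mounted at the origin on the work surface. World frame = base frame: x ahead of the robot, y to its left, z up, the work surface at z = 0. Lengths are in m, angles in rad, forces in N, time in s.
With the tool pointing down it reaches from about 0.35 to 0.9 m from the base axis. Payload 19.9 kg.
Tool frame: the origin (TCP) lies between the finger pads; the fingertips stand 8 mm ahead of it and the grasp point (between the pads) lies 11 mm behind it; z points along the fingers, y is the direction in which the jaws open and shut (so a half turn about z gives the same grasp; the last joint's range is limited). The gripper opens to 85 mm and grips with 20 to 120 N. Pads are 22 mm wide; open, the fingers measure 114 mm over their backs; the gripper's body (76 mm by 85 mm) begins 54 mm behind the grasp point. The pads swing forward as they close: fully open they stand 13 mm farther back than shut.
Start: joints at [1.141, 0.417, -0.01, 1.614, 0.005, 1.111, -0.053], TCP at [0.237, -0.578, 0.239] pointing down, gripper open.
Joint ranges: [-2.81, 2.81], [-0.39, 2.02], [-1.27, 1.25], [0.06, 2.57], [-1.19, 4.33], [0.19, 2], [-2.82, 2.82]. Speed limits (rad/s): [1.89, 1.89, 2.39, 2.39, 3.01, 3.01, 3.01].

INTERFACE

Orientations are given as a unit quaternion [x, y, z, w].
In Python, from bench import robot gives the robot as it stands. The module is installed in compiled form; this text tells all that it offers. Calls block until the motion is done:
- robot.move_pose(position, orientation): joint-space move of the TCP to a pose.
- robot.move_linear(position, rot=None, speed=0.15, force_limit=None): straight line of the TCP; rot=None keeps the orientation; speed is the mean speed in m/s. With force_limit (N) it stops when the force on the tool has changed by that much, and returns True; else False.
- robot.move_joints(angles): joint-space move.
- robot.let_go() and robot.close_gripper(grip_force=None): open the fingers fully, or close them until they stop; grip_force is the grip in N (None keeps the last).
- robot.dwell(seconds).
- robot.ik(position, orientation): joint angles nearest the present ones, or None.
- robot.grab_frame(name): name is "side" or "top" or "wrist"; returns the picture (480x640x3 uint8, red, green, blue); there is no depth.
- robot.calibration(name): a dict with "fx", "fy", "cx", "cy" (pixels), "eye" and "attitude" of the camera in the world. Camera axes: x right, y up, looking along -z (the intrinsics and any distortion apply to the point x, -y, -z); pixel columns grow to the right and rows downward; lengths in m; the calibration is good to about 2 mm. A picture is of the moment at which its call begins: read the wrist's pose just before it. calibration takes no time and is no camera call; for the wrist camera it gives the pose at the moment of the call.
A pose or a line that the arm cannot do raises robot.MotionError and nothing moves.
- robot.close_job(): hands the job in, once; it reports no verdict.
Trained networks look in the newest picture that a camera, given by its name, has taken for a name from the list of things; names that differ only in an ending like _2 or _b are one class to them, and where a whole thing is asked for, a point or a joint stands for the part that bears it (a point fixed in the world has none). Each returns a list of dicts, best first, with "score" (0 to 1); they miss things now and then, are a little off and sometimes report something else, mostly with a low value. They report only what shows in the picture. A call takes as long as a camera call.
- robot.boxes_of(label, camera): "xyz" ([x, y, z] in m, in world coordinates, good to about 4 mm: the middle of the surface that is visible of it).
- robot.landmark_of(label, camera): "xyz" ([x, y, z] in m, in world coordinates, good to about 4 mm: a listed point, or the origin of a listed thing).
Readings, each from a call of its own:
- robot.read_time(): time.
- robot.read_joint_positions(): joint angles.
- robot.read_qd(): joint speeds.
- robot.read_effort(): joint torques, N m.
- robot.read_ee_pos(): TCP position.
- robot.read_tcp_rot(): TCP orientation.
- robot.read_wrist_force(): force on the tool from outside, world axes, zero at the start.
- robot.read_torque(): the same for the moment, N m.
- robot.read_finger_gap(): finger opening in m.
Only numpy, scipy, OpenCV 4.12 (cv2) and the standard library are available. Lean on these libraries where they do the work, as an engineer would, in place of code of your own. Each camera call takes 0.05 s, during which the arm holds its last target.

TASK

Fit the black tube rotor with the green knob onto the upright drive spindle of the open mini centrifuge and press it straight down until it snaps past the three orange spring catches and sits fully home on the drive disc. Do not let go: keep pressing it down with a firm push of roughly 10 to 20 N and finish like that, still pressing. Leave the grey strip rotor, the tube rack and the white bottle where they stand.

Things in the scene. Friction and masses are not known exactly. Their poses are not given: they have to be found in the camera images.
- rotor: Loose round tube rotor, about 0.2 kg, standing upright: black body with a V-shaped rim (80 mm across at 8.7 mm height, 70 mm at 0 and 17.4 mm), then a shallow cone with eight tube holes up to 32 mm; on top a solid green knob, 28 mm diameter, from 32 to 68 mm height. Central bore from below, 14 mm diameter, 32 mm deep. Origin: centre of the underside; z: its axis, up. Any yaw fits.
- rotor_knob (a point): Centre of the green knob's gripping zone, on the rotor's axis 54 mm above the rotor's underside.
- seat: Flat aluminium drive disc, 60 mm diameter, in the middle of the centrifuge bowl. Origin: centre of its top face, 60 mm above the table, on the spindle axis; z up. Rotor home = its underside on this face (the origins meet). The steel spindle stands on it: 12 mm diameter up to 22 mm above the disc, then tapering to a 4 mm tip at 30 mm.
- centrifuge: White round mini centrifuge with a teal band, fixed, 190 mm in diameter, rim 82 mm above the table, bowl 146 mm across inside; teal lid open and leaning back on its +x side, control panel on its -x side. Origin: centre of its underside, on the spindle axis; z up.
- catch0 (a joint): Orange spring catch on the +x side of the spindle (centrifuge frame): m pushed radially outwards, 0 at rest, at most 0.0055. Its round nose (4 mm radius) lies 15.8 mm above the drive disc, its tip 37 mm from the axis at rest; the rotor's rim pushes it out by about 3 mm in passing.
- catch1 (a joint): The same, 120 degrees counter-clockwise seen from above. Snap: the rim meets the three noses with the rotor about 13 mm above home; the push needed rises to about 6 to 12 N between 10 and 8 mm; past about 7 mm the noses jump back in over the rim and the force drops suddenly. The rotor's own weight is not enough.
- catch2 (a joint): The same, 240 degrees counter-clockwise seen from above.
- strip_rotor: Bystander: loose flat grey rotor with white marks and a grey knob with a white band, 82 mm across, 58 mm high. Origin: centre of its underside.
- tube_rack: Bystander: loose blue rack, 70 x 160 mm, with green-capped sample tubes, 115 mm high. Origin: centre of its underside.
- wash_bottle: Bystander: loose white bottle with a blue cap, 60 mm in diameter, 150 mm high. Origin: centre of its underside.

How it is judged:
On the way, in this order (a step that is already met when the one before it is completed fails the run):
1. the rotor is on the spindle, upright, but not yet snapped in (horizontal distance between rotor and seat below 0.004 m and z of rotor in the frame of seat between 0.008 and 0.024 m and angle between rotor's own z axis and vertical below 0.12 rad), for 0.1 s.
2. the rotor has snapped in: underside down on the drive disc, catches sprung back over its rim (horizontal distance between rotor and seat below 0.003 m and z of rotor in the frame of seat below 0.0025 m and value of joint each of catch0, catch1, catch2 below 0.0015 m), for 0.2 s.
At the end, for the whole second after the job is handed in: Rotor home: underside within 2.5 mm of the drive disc, axis within 3 mm, upright within 0.05 rad, catches within 1.5 mm of rest; fingers still on it (over 2 N), pressing it against the disc with more than 6 N (its weight included, about 2 N) (all of step 2 and z of rotor in the frame of seat above -0.003 m and angle between rotor's own z axis and vertical below 0.05 rad and contact force between rotor and seat above 6 N and contact force between the fingers and rotor above 2 N); the arm keeps its last pose, push and grip.
It fails at once if the strip rotor is moved (distance of strip_rotor from where it was at the start of the episode above 0.02 m).
It fails at once if the tube rack is moved (distance of tube_rack from where it was at the start of the episode above 0.02 m).
It fails at once if the bottle is moved (distance of wash_bottle from where it was at the start of the episode above 0.02 m).
It also fails if it takes over 42 s, if anything falls off the work surface, if the arm or the gripper's body presses on something with over 40 N, if the wrist force passes 120 N, or if a joint passes its speed limit or range.

## Working session

There is one attempt and no reset: what is moved stays moved. The work goes in short steps, each a Python script; the robot and the scene stay as the last script left them, time stands still between calls to the robot, and variables do not carry over. Pictures are saved under pics/ and viewed, and the job is handed in when it is done.

```bash
mkdir -p pics; ls
python3 - <<'E'
from bench import robot
import cv2
for c in ("side","top","wrist"):
    im=robot.grab_frame(c); cv2.imwrite(f"pics/a_{c}.png",im[:,:,::-1])
    k=robot.calibration(c); print(c,k)
    for l in ("rotor","rotor_knob","seat","centrifuge","strip_rotor","tube_rack","wash_bottle"):
        print(l,[(round(d["score"],2),[round(float(v),3) for v in d["xyz"]]) for d in robot.landmark_of(l,c)[:3]])
print(robot.read_time(),robot.read_tcp_rot(),robot.read_ee_pos(),robot.read_finger_gap(),robot.read_wrist_force())
E
```

```text
pics
side {'fx': 540.6063260372961, 'fy': 540.6063260372961, 'cx': 311.40280861680793, 'cy': 234.51333327357654, 'eye': array([0.05202893, 0.76087942, 1.05805508]), 'attitude': array([-0.10415323,  0.34678847,  0.89602879, -0.25694797])}
rotor [(0.86, [0.651, -0.19, -0.002])]
rotor_knob [(0.82, [0.654, -0.193, 0.055])]
seat [(0.76, [0.568, 0.181, 0.06])]
centrifuge [(0.61, [0.572, 0.177, 0.0])]
strip_rotor [(0.86, [0.46, -0.158, 0.002]), (0.3, [0.425, -0.326, -0.003])]
tube_rack [(0.88, [0.413, 0.409, 0.0])]
wash_bottle [(0.9, [0.426, -0.326, -0.001])]
top {'fx': 579.7140058118712, 'fy': 579.7140058118712, 'cx': 326.4892039797039, 'cy': 237.75775046711112, 'eye': array([0.32565187, 0.03576119, 1.26055039]), 'attitude': array([ 0.05560714, -0.05809103, -0.69780103,  0.71176331])}
rotor [(0.87, [0.654, -0.19, -0.002]), (0.64, [0.565, 0.178, -0.005])]
rotor_knob [(0.81, [0.655, -0.188, 0.056])]
seat [(0.78, [0.569, 0.176, 0.059])]
centrifuge [(0.67, [0.563, 0.177, -0.006])]
strip_rotor [(0.67, [0.459, -0.155, 0.002])]
tube_rack [(0.96, [0.414, 0.408, -0.002]), (0.52, [0.656, -0.19, -0.002])]
wash_bottle [(0.62, [0.425, -0.328, -0.0])]
wrist {'fx': 331.45588230745625, 'fy': 331.45588230745625, 'cx': 320.92862137024997, 'cy': 241.04381627647945, 'eye': array([ 0.31281979, -0.54644869,  0.37440251]), 'attitude': array([-0.13671921,  0.09178261, -0.54921927,  0.8192936 ])}
rotor []
rotor_knob []
seat []
centrifuge []
strip_rotor []
tube_rack []
wash_bottle []
1.2 [ 9.81164952e-01  1.93171776e-01 -1.74730521e-05 -4.57730302e-05] [ 0.23692639 -0.57833192  0.23925658] 0.08527467002738921 [ 0.70600583  0.17873365 -0.81354732]
```

View pics/a_side.png

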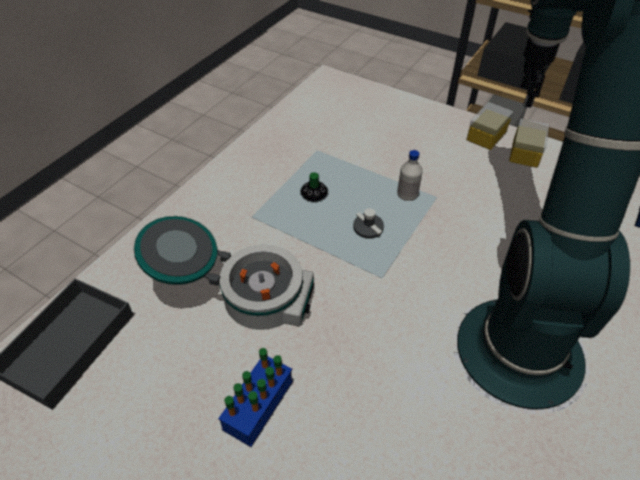

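View pics/a_top.png

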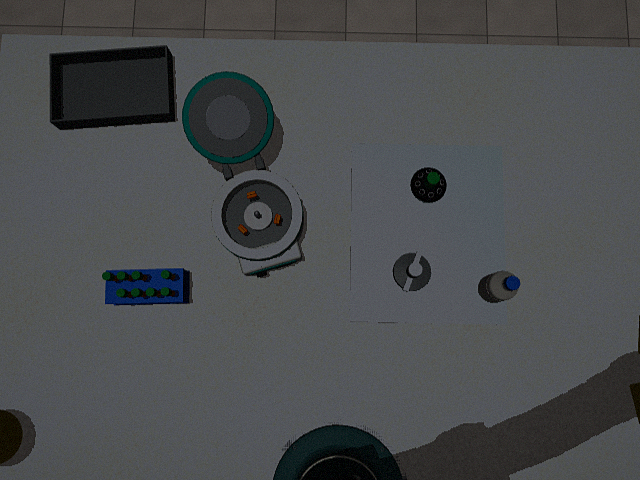

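The side view shows the rotor at about (314,185) and the bowl and spindle at (262,280). The top view shows the rotor at (430,184) and the spindle at (258,215). Both agree with the network positions: rotor ≈(0.653,-0.190), seat ≈(0.568,0.178). Next I'll look from the wrist camera at the same relative pose above each.

```bash
cat > h.py <<'E'
from bench import robot
import cv2, numpy as np
from scipy.spatial.transform import Rotation as R
Q=[1,0,0,0]
def look(name,c="wrist"):
    k=robot.calibration(c); im=robot.grab_frame(c); cv2.imwrite(f"pics/{name}.png",im[:,:,::-1]); return im,k
def ray(k,u,v,z):
    d=R.from_quat(k["attitude"]).apply([(u-k["cx"])/k["fx"],-(v-k["cy"])/k["fy"],-1]); e=np.array(k["eye"])
    return e+d*(z-e[2])/d[2]
def proj(k,p):
    q=R.from_quat(k["attitude"]).inv().apply(np.array(p)-k["eye"])
    return k["cx"]+k["fx"]*q[0]/-q[2], k["cy"]+k["fy"]*q[1]/q[2]
E
python3 - <<'E'
from h import *
print(robot.read_time())
for n,p,ls in (("rotor",(0.653,-0.190,0.26),("rotor","rotor_knob")),("seat",(0.568,0.178,0.32),("seat","centrifuge"))):
    print(n,robot.ik(p,Q))
robot.move_linear([0.3,-0.5,0.33],speed=0.3)
for n,p,ls in (("rotor",(0.653,-0.190,0.26),("rotor","rotor_knob")),("seat",(0.568,0.178,0.32),("seat","centrifuge"))):
    robot.move_pose(p,Q); print(robot.read_ee_pos(),robot.read_joint_positions(),robot.read_time())
    im,k=look("w_"+n); print(k)
    for l in ls: print(l,[(round(d["score"],2),[round(float(v),4) for v in d["xyz"]]) for d in robot.landmark_of(l,"wrist")[:3]])
print(robot.read_time())
E
```

```text
1.2
rotor [ 0.37228676  0.50911858 -0.19679448  1.43254836  0.10204001  1.20990424
 -1.40701236]
seat [ 0.30176703  0.42383549 -0.88494535  1.56897436  0.33576486  1.30901398
 -2.1982853 ]
[ 0.65251628 -0.19151932  0.25999308] [ 0.40637306  0.51289234 -0.24415511  1.43129552  0.12763955  1.21297498
 -1.42468968] 3.5333
{'fx': 331.45588230745625, 'fy': 331.45588230745625, 'cx': 320.92862137024997, 'cy': 241.04381627647945, 'eye': array([ 0.73467444, -0.19128418,  0.39514415]), 'attitude': array([ 0.11676846, -0.11618226,  0.69774761, -0.69714782])}
rotor [(0.93, [0.6557, -0.1908, -0.0024])]
rotor_knob [(0.55, [0.6571, -0.19, 0.0545])]
[0.56860583 0.17657531 0.31968437] [-0.04356015  0.32605229 -0.39618256  1.58010638  0.13047827  1.26201222
 -2.03344203] 5.1083
{'fx': 331.45588230745625, 'fy': 331.45588230745625, 'cx': 320.92862137024997, 'cy': 241.04381627647945, 'eye': array([0.65075251, 0.17674374, 0.45480654]), 'attitude': array([ 0.11673979, -0.11625273,  0.69786683, -0.69702153])}
seat [(0.96, [0.5626, 0.1795, 0.057])]
centrifuge [(0.87, [0.5682, 0.1772, -0.0011])]
5.2583
```

View pics/w_rotor.png

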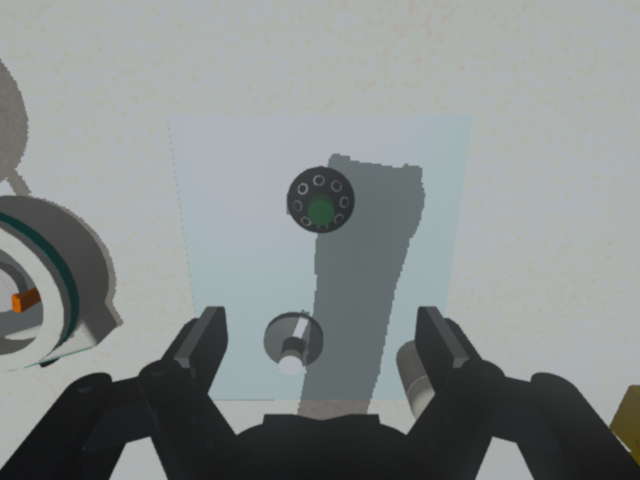

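View pics/w_seat.png

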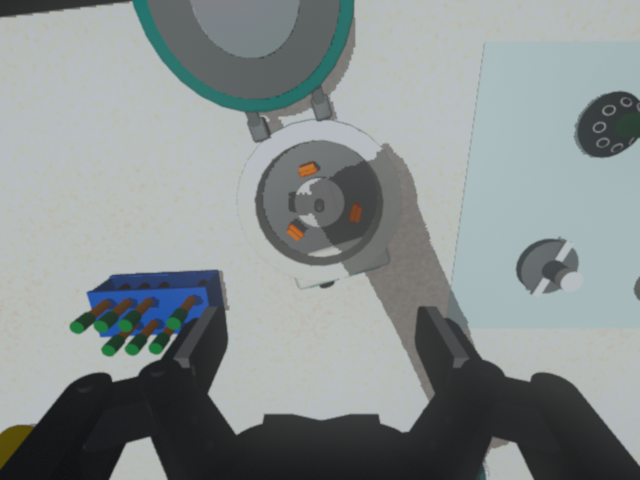

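The wrist pictures show the rotor with its knob at (320,209), and the spindle tip at about (319,205) with the catches around it. I'll refine both from the pixels.

```bash
cat > m.py <<'E'
from h import *
def K(eye,att): return dict(fx=331.45588230745625,fy=331.45588230745625,cx=320.92862137024997,cy=241.04381627647945,eye=np.array(eye),attitude=np.array(att))
kr=K([0.73467444,-0.19128418,0.39514415],[0.11676846,-0.11618226,0.69774761,-0.69714782])
ks=K([0.65075251,0.17674374,0.45480654],[0.11673979,-0.11625273,0.69786683,-0.69702153])
def circ(k,c,r,z): 
    return np.array([proj(k,(c[0]+r*np.cos(a),c[1]+r*np.sin(a),z)) for a in np.linspace(0,2*np.pi,60)])
def draw(im,k,c,cs,name,win):
    S=6;x0,y0,w,h=win
    o=cv2.resize(im[y0:y0+h,x0:x0+w],None,fx=S,fy=S,interpolation=cv2.INTER_CUBIC)
    o=cv2.convertScaleAbs(o,alpha=1.3,beta=10)
    for r,z,col in cs:
        p=((circ(k,c,r,z)-[x0,y0]+0.5)*S).astype(np.int32); cv2.polylines(o,[p.reshape(-1,1,2)],True,col,1)
    cv2.imwrite("pics/"+name,o)
E
python3 - <<'E'
from m import *
from scipy.optimize import minimize
im=cv2.imread("pics/w_rotor.png"); hsv=cv2.cvtColor(im,cv2.COLOR_BGR2HSV)
g=((hsv[...,0]>50)&(hsv[...,0]<80)&(hsv[...,1]>90)).astype(np.uint8); g[:190]=0;g[235:]=0;g[:,:295]=0;g[:,345:]=0
# silhouette match of knob
def mask(k,c,cs):
    S=8;m=np.zeros((480,640),np.uint8)
    P=np.vstack([circ(k,c,r,z) for r,z in cs]).astype(np.float32)
    h=cv2.convexHull(P); M=cv2.moments(h); return M["m00"],M["m10"]/M["m00"],M["m01"]/M["m00"]
M=cv2.moments(g,True); print("green",M["m00"],M["m10"]/M["m00"],M["m01"]/M["m00"])
print(mask(kr,(0.654,-0.19),[(.014,.068),(.014,.032)]))
from scipy.optimize import fsolve
c=fsolve(lambda c:np.array(mask(kr,c,[(.014,.068),(.014,.032)])[1:])-[M["m10"]/M["m00"],M["m01"]/M["m00"]],(0.654,-0.19),epsfcn=1e-4); print("knob c",c)
draw(im,kr,c,[(.04,.0087,(0,0,255)),(.014,.068,(0,255,255)),(.014,.032,(255,255,0))],"z_rotor.png",(270,150,100,100))
im=cv2.imread("pics/w_seat.png")
draw(im,ks,(0.568,0.178),[(.03,.06,(0,0,255)),(.002,.09,(0,255,255)),(.006,.082,(255,255,0)),(.073,.082,(0,255,0))],"z_seat.png",(250,130,130,100))
E
```

```text
green 385.0 322.6155844155844 212.62337662337663
(741.5792403151281, 319.448189118337, 208.17579237211618)
knob c [ 0.64914334 -0.19332995]
```

View pics/z_rotor.png

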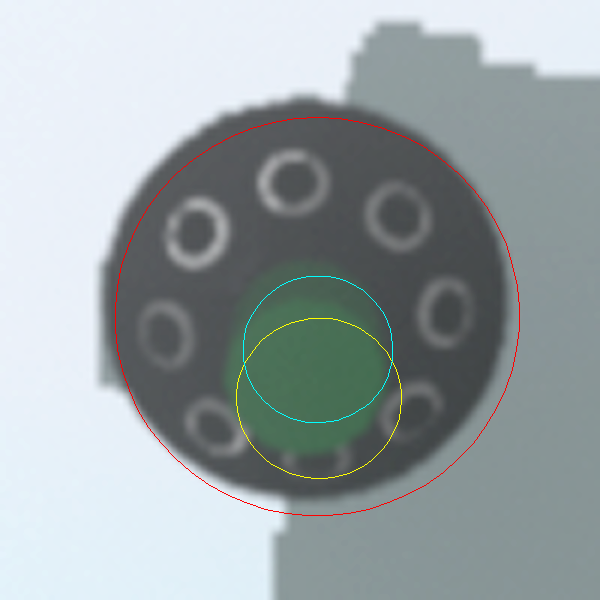

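View pics/z_seat.png

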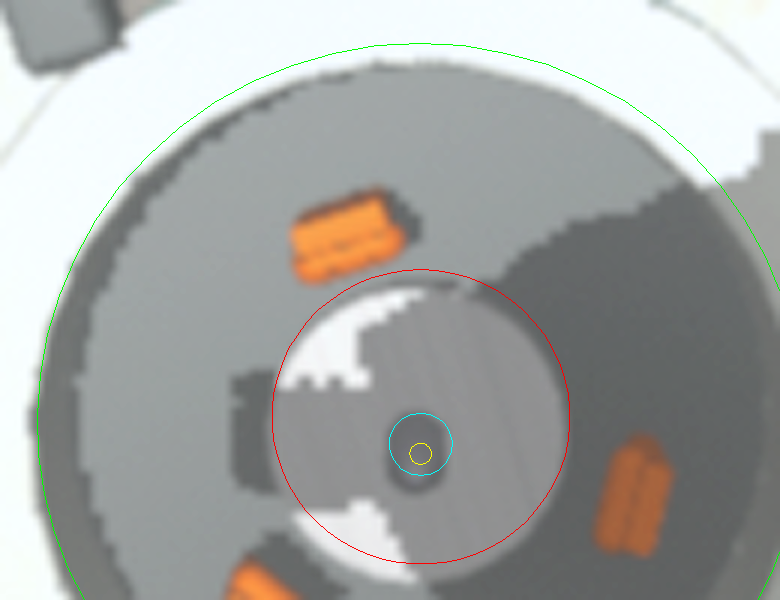

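Run:
```python
from m import *
im=cv2.imread("pics/w_rotor.png")
draw(im,kr,(0.653,-0.191),[(.04,.0087,(0,0,255)),(.014,.068,(0,255,255)),(.014,.032,(255,255,0))],"z_rotor2.png",(270,150,100,100))
im=cv2.imread("pics/w_seat.png")
draw(im,ks,(0.5646,0.1785),[(.03,.06,(0,0,255)),(.002,.09,(0,255,255)),(.006,.082,(255,255,0)),(.073,.082,(0,255,0))],"z_seat2.png",(250,130,130,100))
a=cv2.resize(cv2.imread("pics/z_rotor2.png"),(460,460));b=cv2.imread("pics/z_seat2.png")[:, :]
cv2.imwrite("pics/z_both.png",np.hstack([cv2.resize(a,(360,360)),cv2.resize(b,(440,338))[:338] if 0 else cv2.copyMakeBorder(cv2.resize(b,(440,338)),0,22,0,0,0)]))
```

```text
(no output)
```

View pics/z_rotor2.png

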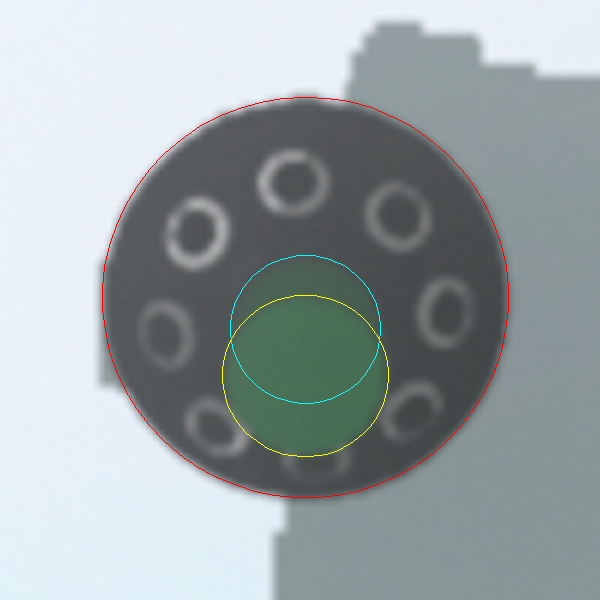

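View pics/z_seat2.png

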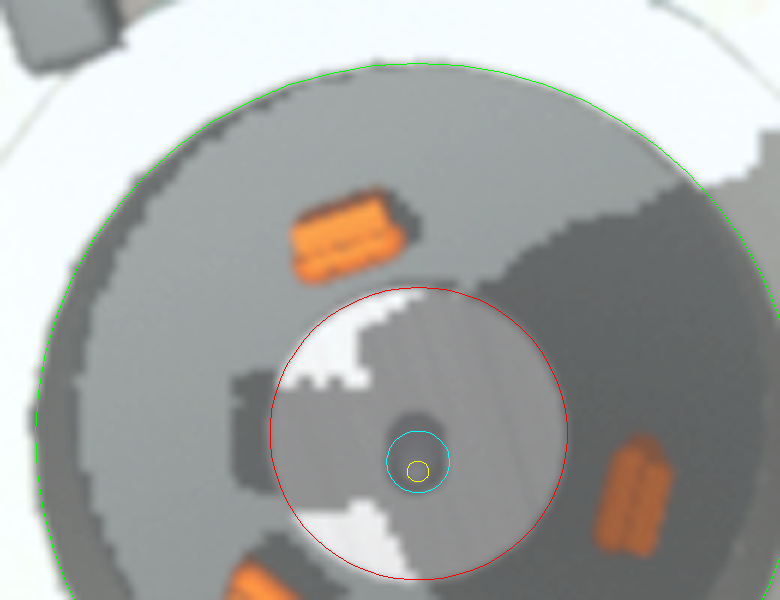

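Both overlays fit to under a millimetre: rotor (0.653,-0.191) and seat (0.5646,0.1785) in the wrist view. Now the grasp.

Run:
```python
from h import *
robot.move_pose([0.653,-0.191,0.16],Q)
print("hit",robot.move_linear([0.653,-0.191,0.045],speed=0.1,force_limit=8))
print(robot.read_ee_pos(),robot.read_wrist_force())
robot.close_gripper(90); print("gap",robot.read_finger_gap(),robot.read_wrist_force(),robot.read_ee_pos())
robot.move_linear([0.653,-0.191,0.26],speed=0.15)
robot.dwell(0.2); p=robot.read_ee_pos()
im,k=look("w_held"); print(p,robot.read_wrist_force(),robot.read_finger_gap(),k,R.from_quat(robot.read_tcp_rot()).as_matrix()[:,2],robot.read_time())
look("t_held","side")
```

```text
hit False
[ 0.65340975 -0.19110348  0.04571031] [ 0.06222362 -0.6224934  -0.26855721]
gap 0.025744865788340465 [-1.19843343 -0.22972742  5.32215925] [ 0.65330771 -0.19115251  0.04549475]
[ 0.65286655 -0.19097987  0.25953464] [ 0.44857945 -0.24353591 -2.52397519] 0.025395805245475356 {'fx': 331.45588230745625, 'fy': 331.45588230745625, 'cx': 320.92862137024997, 'cy': 241.04381627647945, 'eye': array([ 0.73508558, -0.19071235,  0.39457553]), 'attitude': array([-0.11675352,  0.11655225, -0.69711981,  0.69771639])} [-5.34467464e-04  1.67608966e-04 -9.99999843e-01] 10.4917
```

View pics/w_held.png

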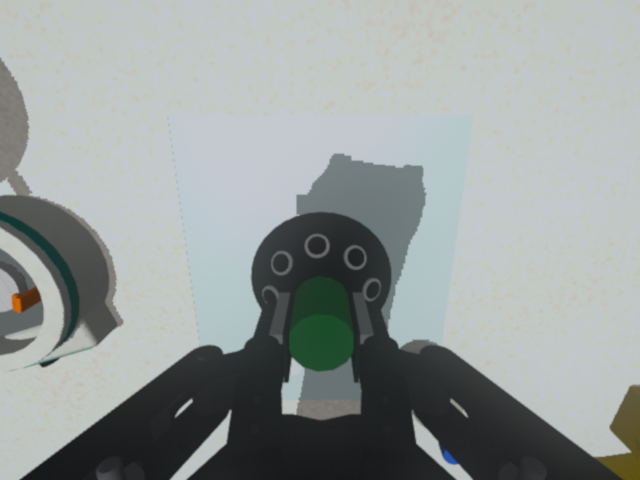

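View pics/t_held.png

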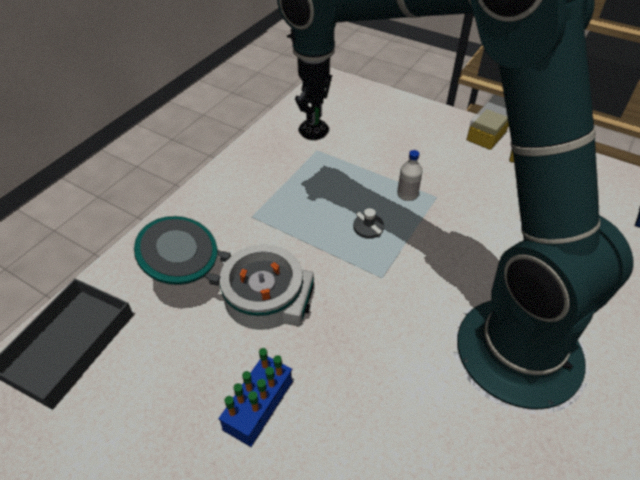

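The rotor hangs between the jaws with its rim centred near (321,275). I'll fit its pose in the hand.

Run:
```python
from m import *
k=K([0.73508558,-0.19071235,0.39457553],[-0.11675352,0.11655225,-0.69711981,0.69771639])
im=cv2.imread("pics/w_held.png")
import m
def d(c,b,n):
    S=4;x0,y0,w,h=230,195,190,150
    o=cv2.convertScaleAbs(cv2.resize(im[y0:y0+h,x0:x0+w],None,fx=S,fy=S,interpolation=cv2.INTER_CUBIC),alpha=1.5,beta=15)
    for r,z,col in [(.04,.0087,(0,0,255)),(.014,.068,(0,255,255)),(.014,.032,(255,255,0))]:
        p=((circ(k,c,r,b+z)-[x0,y0]+.5)*S).astype(np.int32); cv2.polylines(o,[p.reshape(-1,1,2)],True,col,1)
    cv2.imwrite("pics/"+n,o)
d((0.653,-0.191),0.2595-0.0455,"z_held.png")
```

```text
(no output)
```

View pics/z_held.png

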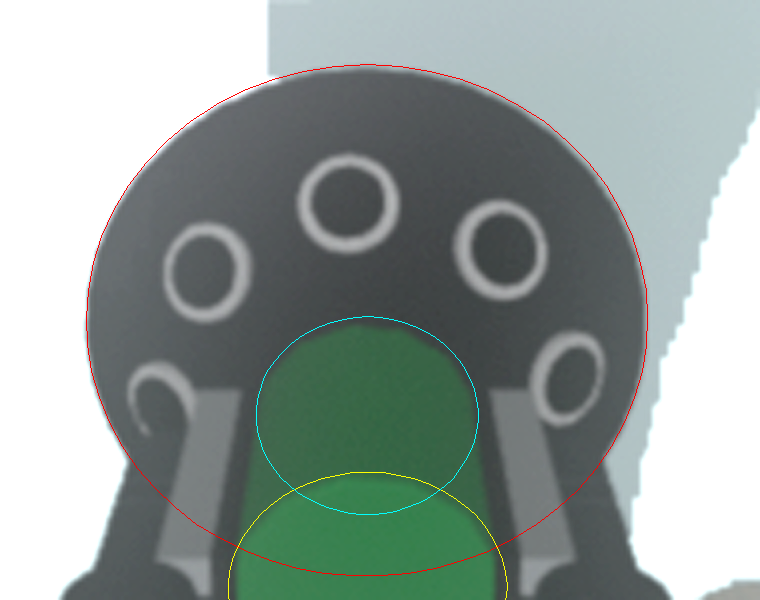

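The fit agrees to about 0.5 mm: the rotor is centred on the TCP, with its underside 45.5 mm below it. Next I'll carry it over and lower it onto the spindle, stopping above the catches.

Run:
```python
from h import *
X,Y=0.5648,0.1785
robot.move_linear([X,Y,0.26],rot=Q,speed=0.25)
robot.move_linear([X,Y,0.155],speed=0.15)
robot.dwell(0.2)
print(robot.read_ee_pos(),robot.read_wrist_force())
im,k=look("w_above"); look("s_above","side"); print(k["eye"],robot.read_time())
```

```text
[0.56516859 0.17859716 0.15585245] [-0.52339557  0.07216887 -2.14156307]
[0.64713082 0.17882829 0.29110182] 13.3583
```

View pics/w_above.png

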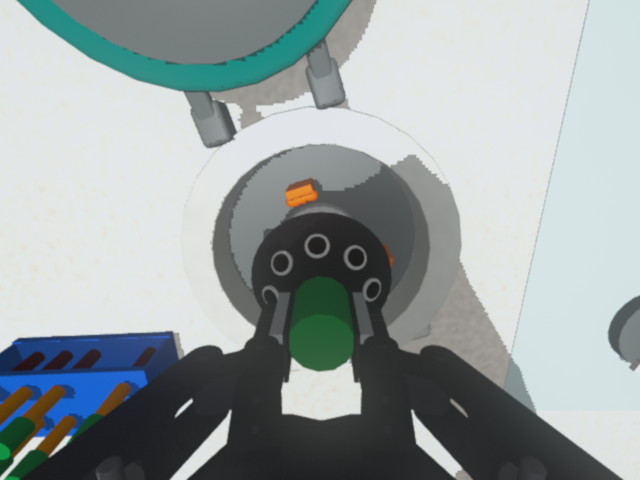

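View pics/s_above.png

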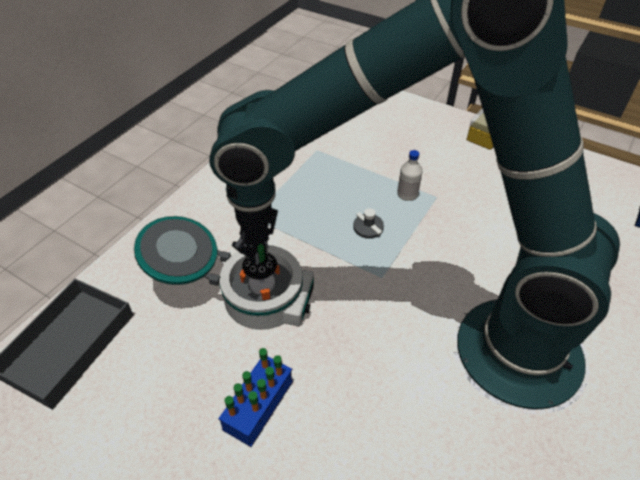

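The rotor hangs over the spindle and the lid is clear. A quick overlay check of the bowl centre from this closer view:

Run:
```python
from m import *
k=robot.calibration("wrist")
im=cv2.imread("pics/w_above.png"); S=3;x0,y0,w,h=180,90,260,200
o=cv2.convertScaleAbs(cv2.resize(im[y0:y0+h,x0:x0+w],None,fx=S,fy=S,interpolation=cv2.INTER_CUBIC),alpha=1.2,beta=10)
for c,r,z,col in [((.5646,.1785),.073,.082,(0,0,255)),((.5646,.1785),.03,.06,(0,255,0)),((.5652,.1786),.04,.1558-.0455+.0087,(255,255,0))]:
    p=((circ(k,c,r,z)-[x0,y0]+.5)*S).astype(np.int32); cv2.polylines(o,[p.reshape(-1,1,2)],True,col,1)
cv2.imwrite("pics/z_above.png",o)
```

```text
(no output)
```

View pics/z_above.png

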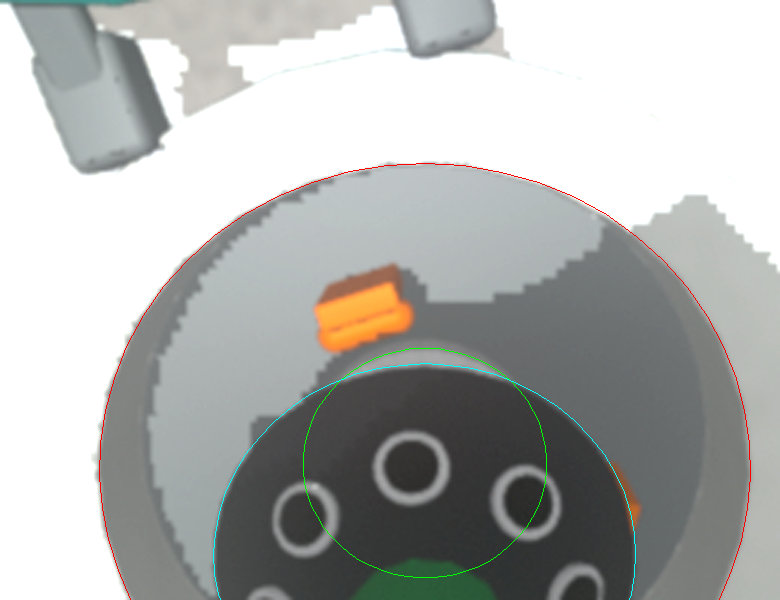

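Everything lines up. I'll lower it to the waiting height for step 1.

Run:
```python
from h import *
X,Y=0.5646,0.1785
for z in (0.135,0.127,0.122):
    hit=robot.move_linear([X,Y,z],speed=0.05,force_limit=6)
    print(z,hit,robot.read_ee_pos(),robot.read_wrist_force(),robot.read_torque())
    if hit: break
robot.dwell(0.3)
print(robot.read_ee_pos(),robot.read_wrist_force(),robot.read_finger_gap(),robot.read_time())
look("w_low")
```

```text
0.135 False [0.56453983 0.17851754 0.13479316] [-0.51736249  0.14117872 -3.52809887] [ 0.03749019  0.05225347 -0.00113498]
0.127 False [0.56443839 0.17843386 0.12665976] [ 0.31542373  0.42840194 -2.11962643] [ 0.06046336 -0.0388342  -0.00664832]
0.122 False [0.56445553 0.17842942 0.12171338] [-0.23575669  0.87873456 -2.12594474] [0.03914842 0.08067579 0.00161735]
[0.56463983 0.1785068  0.12209364] [-0.47849118  0.18464341 -3.15533461] 0.025556205865662006 14.7667
```

View pics/w_low.png

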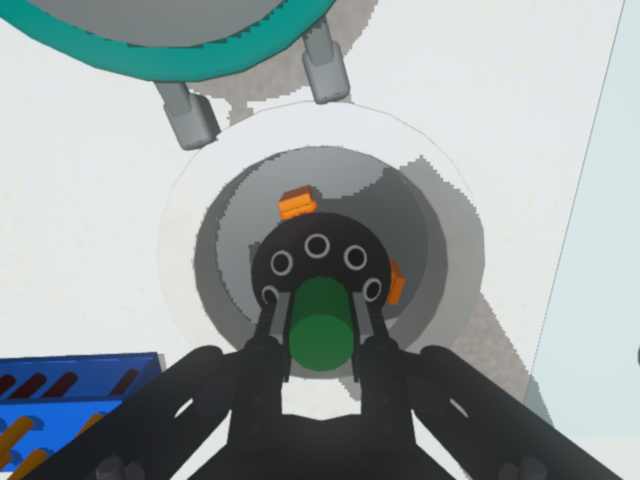

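It's on the spindle with no side force, about 16.6 mm above home. Now I'll press through the catches, logging the force.

Run:
```python
from h import *
X,Y=0.5646,0.1785
f0=None
for z in np.arange(0.1205,0.1044,-0.001):
    hit=robot.move_linear([X,Y,z],speed=0.02,force_limit=30)
    robot.dwell(0.05)
    p=robot.read_ee_pos(); f=robot.read_wrist_force(); print(round(z,4),hit,p.round(4),f.round(1))
    if hit: break
    if z<0.111 and f[2]>12: break
print(robot.read_finger_gap(),robot.read_time())
```

```text
0.1205 False [0.5645 0.1785 0.1204] [-0.5 -0.2 -1.7]
0.1195 False [0.5646 0.1785 0.1195] [ 0.5 -0.7 -1.6]
0.1185 False [0.5647 0.1786 0.1186] [ 1.2  1.3 -2. ]
0.1175 False [0.5648 0.1786 0.1177] [1.4 1.  1.6]
0.1165 False [0.5648 0.1786 0.1167] [-0.5  0.5  4.2]
0.1155 False [0.5649 0.1786 0.1158] [0.5 0.1 5.8]
0.1145 False [0.565  0.1786 0.1149] [0.1 1.1 7.8]
0.1135 False [0.565  0.1786 0.1139] [1.3 0.  6.1]
0.1125 False [0.5648 0.1785 0.1126] [2.2 0.2 4.2]
0.1115 False [0.5644 0.1784 0.1111] [ 1.   1.6 -1.7]
0.1105 False [0.5643 0.1784 0.1101] [ 1.1  0.8 -7.3]
0.1095 False [0.5644 0.1784 0.1093] [ 0.2  0.4 -7. ]
0.1085 False [0.5646 0.1785 0.1084] [ 0.5  0.5 -5.3]
0.1075 False [0.5646 0.1785 0.1075] [ 1.2  0.1 -4. ]
0.1065 False [0.5646 0.1786 0.1065] [ 0.8  0.8 -3.1]
0.1055 False [0.5646 0.1784 0.1055] [ 0.2  1.  -1.3]
0.1045 False [0.5649 0.1785 0.1054] [-5.  -2.3 13.9]
0.025888819376306944 19.9167
```

It shows the classic snap: a rise to 8 N, a sudden drop, then a hard stop at TCP z 0.1054, which matches the predicted home of 0.1055. I'll check that the push holds steady.

Run:
```python
from h import *
for i in range(8):
    robot.dwell(0.25); print(robot.read_ee_pos().round(4),robot.read_wrist_force().round(1),round(robot.read_finger_gap(),4))
im,k=look("w_home"); look("s_home","side")
for c in ("side","wrist"):
  for l in ("rotor","seat","strip_rotor","tube_rack","wash_bottle"):
    print(c,l,[(round(d["score"],2),[round(float(v),3) for v in d["xyz"]]) for d in robot.landmark_of(l,c)[:1]])
print(R.from_quat(robot.read_tcp_rot()).as_matrix()[:,2],robot.read_time())
```

```text
[0.5649 0.1785 0.1054] [-3.8 -2.6 14.3] 0.0259
[0.5649 0.1785 0.1054] [-4.7 -2.5 12.4] 0.0257
[0.5649 0.1785 0.1054] [-4.2 -1.7 13.2] 0.0258
[0.5649 0.1785 0.1054] [-4.3 -1.7 14.1] 0.0257
[0.5649 0.1785 0.1054] [-5.1 -1.3 13.8] 0.0257
[0.5649 0.1785 0.1054] [-5.3 -1.8 14. ] 0.0259
[0.5649 0.1785 0.1054] [-5.2 -2.3 13.1] 0.0257
[0.5649 0.1785 0.1054] [-5.6 -1.9 13.4] 0.0252
side rotor [(0.9, [0.568, 0.177, 0.059])]
side seat []
side strip_rotor [(0.94, [0.46, -0.159, 0.003])]
side tube_rack []
side wash_bottle [(0.7, [0.424, -0.326, -0.001])]
wrist rotor [(0.68, [0.564, 0.176, 0.06])]
wrist seat []
wrist strip_rotor []
wrist tube_rack [(0.57, [0.414, 0.407, -0.002])]
wrist wash_bottle []
[ 8.76167585e-04 -7.59447969e-05 -9.99999613e-01] 22.5167
```

View pics/w_home.png

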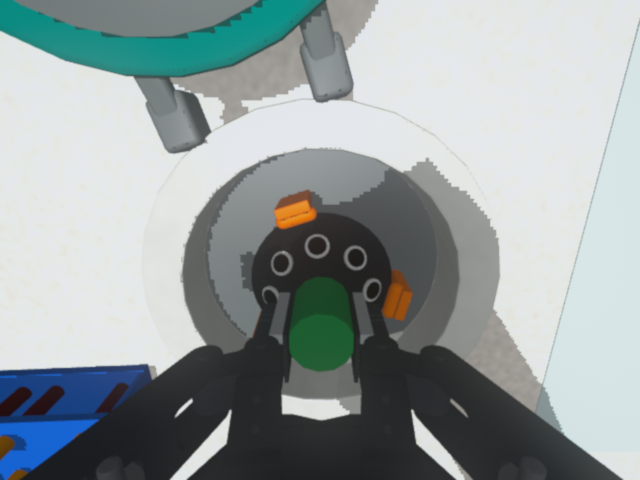

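The catch noses at (295,213) and (398,295) lie over the rim. The push is steady at about 13.5 N on the wrist, roughly 16 N on the disc with the rotor's weight. Handing in.

Run:
```python
from bench import robot
robot.close_job()
```

```text
the job is handed in; nothing more can be done
```

The rotor is pressed home on the drive disc, and I handed the job in at about 22.5 s with the gripper still pressing. No verdict was reported.

**Fitting:** I gripped the rotor by the green knob and lowered it onto the spindle. It waited there about 16.6 mm above home with no side force. I then pressed it straight down in 1 mm steps: the force rose to about 8 N, dropped suddenly at the snap, and the rotor stopped hard at the predicted home height.

**Last checks:**
- **Push:** the wrist force held at 12.4 to 14.3 N for 2 s, roughly 16 N on the disc with the rotor's weight. There was also about 5 N of side force.
- **Position:** the network put the rotor's underside at z 0.059 to 0.060 m, matching the 60 mm disc height. The tool was within about 0.001 rad of vertical.
- **Catches:** the wrist picture showed two of the three catches back over the rim. The third was hidden by the gripper, so I couldn't check it directly.
- **Bystanders:** the strip rotor, bottle and rack read within 2 mm of where they started.

**Disagreement:** the networks on the fixed cameras placed the seat about 3 mm further in x than my wrist-camera fit. I used the wrist fit, and the near-zero side force on the way down supported it.

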